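Rack the sanded panel and open the wood oil

ROBOT

A 6-joint arm with a two-finger parallel gripper is mounted at the origin on a cart in front of the work surface, level with it; the furniture and walls round the work are solid. World frame = base frame: x ahead of the robot, y to its left, z up, the work surface at z = 0. Lengths are in m, angles in degrees, forces in N, time in s.
With the tool pointing down it reaches from about 0.425 to 0.95 m from the base axis. Payload 3.5 kg.
Tool frame: the origin (TCP) lies between the finger pads; the fingertips stand 8 mm ahead of it and the grasp point (between the pads) lies 11 mm behind it; z points along the fingers, y is the direction in which the jaws open and shut (so a half turn about z gives the same grasp; the last joint's range is limited). The gripper opens to 85 mm and grips with 20 to 120 N. Pads are 22 mm wide; open, the fingers measure 114 mm over their backs; the gripper's body (76 mm by 85 mm) begins 54 mm behind the grasp point. The pads swing forward as they close: fully open they stand 13 mm farther back than shut.
Start: joints at [68.125, 16.404, 90.338, -0, 73.258, -8.594], TCP at [0.155, 0.657, 0.239] pointing down, gripper open.
Joint ranges: [-158.93, 158.93], [-51.34, 127.21], [12.03, 142.37], [-87.48, 267.48], [13.55, 161.25], [-162.69, 162.69]. Speed limits (degrees/s): [159.86, 159.86, 180, 180, 180, 180].

INTERFACE

Orientations are given as [roll, pitch, yaw] about the fixed x, y, z axes, in that order (R = Rz(yaw) Ry(pitch) Rx(roll)).
In Python, from bench import robot gives the robot as it stands. The module is installed in compiled form; this text tells all that it offers.
- The arm moves only by the tool carry_out, never from a script. Its argument "commands" is a list of rows, each a list of 3 entries, a list of its own where there are three numbers: the shift along the tool's x, y, z in m, then the turn, a rotation vector about the tool's x, y, z in rad, then the opening, from 0 (shut) to 1 (fully open). A call has 1 to 20 rows; each row is the pose to reach, as a shift and turn from the pose commanded when the call began, along the tool's axes at that moment; what a row does not reach only later rows make up. A row lasts 1/8 s, in which the tool goes at most 62.5 mm and 10.7 degrees, less where a joint would pass 70% of its speed; a pose out of reach is approached as far as the arm can. A call with a gripper value outside its range is refused whole. The fingers move at their own pace and stop on an object; the grip force is fixed at half the most. Time passes only in rows, so rows that repeat a pose let the fingers close. It gives the time, the measured TCP pose, the force and the opening at its end, in the units of the state.
- robot.sense(): the state, without advancing time (a new reading comes with each control period).
- robot.capture(name): name is "scene" or "top"; returns a dict with "img" (400x640x3 uint8, blue, green, red), "z_map" (400x640 float32, m along the optical axis (not along the pixel's ray), 0 where there is no reading), "intrinsics" (3x3 intrinsics, pixels), "cam_to_world" (4x4, takes a point from camera to world coordinates). Camera axes: x right, y up, looking along -z (the intrinsics and any distortion apply to the point x, -y, -z); pixel columns grow to the right and rows downward; lengths in m; the calibration is good to about 2 mm. A picture is of the moment at which its call begins.
- robot.sign_off(): hands the job in, once; it reports no verdict.
Trained networks look in a picture, given as the dict that the camera call returned (one of the last four; its "shot" number tells which), for a name from the list of things; names that differ only in an ending like _2 or _b are one class to them, and where a whole thing is asked for, a point or a joint stands for the part that bears it (a point fixed in the world has none). Each returns a list of dicts, best first, with "score" (0 to 1); they miss things now and then, are a little off and sometimes report something else, mostly with a low value. They report only what shows in the picture. A call takes as long as a camera call. They do not tell look-alikes from the thing itself.
- robot.regions_of(picture, label): "pixels" (400x640 bool, what is visible of it) and "extent" ([left, top, right, bottom] in pixels, round what is visible of it).
The state is a dict: "time_s": time; "q": joint angles; "dq": joint speeds; "joint_torque": joint torques, N m; "eef_pos": TCP position; "tool_rot": TCP orientation; "contact_force": force on the tool from outside, world axes, zero at the start; "ft_torque": the same for the moment, N m; "finger_gap": opening from 0.0 (shut) to 1.0 (fully open).
Only numpy, scipy, OpenCV 4.12 (cv2) and the standard library are available. Lean on these libraries where they do the work, as an engineer would, in place of code of your own. Each camera call takes 0.05 s, during which the arm holds its last target. There are 200 camera calls.

TASK

Get ready to oil the sanded wooden panel: take it from where it leans on the two stacked offcuts and stand it on its long edge in a free slot of the dowel rack, like the two already there, and let go. Then open the wood oil: grip the orange safety cap, press it down against its spring, keep it down while you twist it anticlockwise until it is free, and lift it off. Finish still holding the cap in the gripper, level, a few centimetres straight above the open mouth of the bottle, and leave the other things where they are.

Things in the scene. Friction and masses are not known exactly. Their poses are not given: they have to be found in the camera images.
- panel: Loose pale wooden panel, 150 x 170 x 16 mm, 0.2 kg, leaning about 20 degrees from vertical on two stacked offcuts, a 170 mm edge on the desk. Origin: centre of the 150 x 170 face turned away from the stack; own x runs along the 150 mm side (up the panel at the start), own y along the 170 mm side (level), own z through the 16 mm thickness, from the origin into the wood.
- panel_center (a point): Middle of the panel's volume (8 mm along own z from its origin), axes of the panel. The upper edge is 75 mm from it along own x and stands free above the stack: pinch the panel there, across its 16 mm thickness.
- prop: Two fixed offcuts stacked flat, together 89 x 190 x 76 mm, on which the panel leans. Origin: centre of the underside; own y along the 190 mm side, own x along the 89 mm side; the panel leans on the top edge of its -x side.
- rack: Fixed wooden dowel rack, 134 x 196 mm, for standing panels on edge. Origin: centre of its underside. Two runners lie along own y at own x = -55 and +55 mm (24 mm wide, tops 18 mm above the desk). Each carries six upright 10 mm dowels at own y = -80, -48, -16, 16, 48, 80 mm, reaching 65 mm above the desk.
- rack_base (a point): Middle of the rack at the height of the runners' tops, axes of the rack. Its five slots, 22 mm wide, lie at own y = -64, -32, 0, 32, 64 mm. A panel stands in a slot with its faces square to own y and its long edge across both runners, its centre 75 mm above this point. Two panels fill the slots at -64 and -32; those at 0, 32 and 64 are free.
- racked_1: Loose panel of the same size that stands in the rack slot at own y = -64 mm (axes as for the other panel; own x up). Stays where it is.
- racked_2: The same, in the slot at own y = -32 mm. Stays where it is.
- bottle: Brown rectangular wood oil bottle (64 x 96 mm) held fast in a wooden caddy screwed to the desk (98 x 164 mm, walls to 46 mm); it cannot move. Origin: centre of the caddy's underside, on the neck's axis; z up. A round collar of 50 mm diameter, top 140 mm above the desk, lies under the cap.
- mouth (a point): Centre of the bottle's mouth, 165 mm above the desk, on the neck's axis; axes of the bottle.
- cap: Orange ribbed push-and-turn safety cap, 49 mm diameter, 32 mm high, 50 g, loose but locked on the neck by a two-lug bayonet. Origin: centre of its underside; z up along its axis. Locked, its underside is 148 mm above the desk (17 mm below the mouth) and its x axis lies along the bottle's within about 0.15 rad. Clockwise it is blocked.
- cap_top (a point): Centre of the cap's top, axes of the cap. A spring inside pushes the cap up with 5 N, plus 1 N per mm pressed. Press it down 4.5 mm or more (6 is right, at 8 it meets the collar), keep it down and turn it anticlockwise seen from above until its x axis is 1.0 to 2.2 rad past the bottle's (1.35 is right). It is then free: the spring lifts it 3 mm and it comes straight up.
- sanding_block: Loose brown sanding block, 62 x 110 x 34 mm, a bystander. Origin: centre of its underside.
- glue: Loose yellow glue bottle with an orange tip, 40 x 62 x 200 mm, a bystander. Origin: centre of its underside.
Things that resemble listed ones, but are neither listed nor needed, are in the scene too. Of the things that look like the cap, the middle-sized one is meant.

How it is judged (in metres and radians):
On the way, in this order (a step that is already met when the one before it is completed fails the run):
1. The panel stands on its long edge in a free slot of the rack, let go and at rest (z of panel_center in the frame of rack between 0.085 and 0.1 m and x of panel_center in the frame of rack between -0.025 and 0.025 m and y of panel_center in the frame of rack between -0.08 and 0.08 m and angle between panel's own z axis and vertical between 1.4 and 1.74 rad and angle between the z axis of panel and the y axis of rack, either way round below 0.17 rad and contact force between the fingers and panel below 0.1 N and linear speed of panel below 0.03 m/s), for 0.2 s.
2. The gripped cap is pressed down against its spring by more than 3.5 mm (z of cap in the frame of mouth below -0.0205 m and contact force between the fingers and cap above 1 N), for 0.05 s.
3. The cap is twisted past its lock while still on the neck (angle between the x axis of cap and the x axis of bottle, either way round above 0.75 rad and z of cap in the frame of mouth below -0.008 m), for 0.05 s.
At the end, for the whole second after the job is handed in: Fingers hold the cap still and level (0.25 rad), underside 20 to 150 mm above the mouth, centre within 40 mm of the neck axis, off the bottle; panel let go, at rest on its long edge in a slot (centre 85 to 100 mm up, within 25 mm of the rack middle along the slot, upright and in line to 0.17 rad) (all of step 1 and z of cap in the frame of mouth between 0.02 and 0.15 m and horizontal distance between cap and mouth below 0.04 m and angle between cap's own z axis and vertical below 0.25 rad and linear speed of cap below 0.03 m/s and contact force between the fingers and cap above 1 N and contact force between cap and bottle below 0.1 N); the arm keeps its last pose, push and grip.
It fails at once if A panel that already stood in the rack is moved by more than 30 mm (distance of any of racked_1, racked_2 from where it was at the start of the episode above 0.03 m).
It fails at once if The sanding block or the glue bottle is moved by more than 30 mm (distance of any of sanding_block, glue from where it was at the start of the episode above 0.03 m).
It also fails if it takes over 58 s, if anything falls off the work surface, if the arm or the gripper's body presses on something with over 40 N, if the wrist force passes 120 N, or if a joint passes its speed limit or range.

## Working session

There is one attempt and no reset: what is moved stays moved. The work goes in short steps, Python scripts to look and compute and a tool call to move; the robot and the scene stay as the last step left them, time stands still between calls to the robot, and variables do not carry over. Pictures are saved under pics/ and viewed, about 8 in all and at most 12, crops included, and the job is handed in when it is done.

Besides the shell and the picture viewer there is one more tool, called after "Emit:" in YAML: its name, and indented under it one key for each argument. carry_out: Moves the arm, as the interface text tells. Its arguments: {"type":"object","properties":{"commands":{"type":"array"}},"required":["commands"]}

```bash
mkdir -p pics
cat > h.py <<'E'
import numpy as np, cv2
from bench import robot
def pts(c):
    K=np.array(c["intrinsics"]);T=np.array(c["cam_to_world"]);z=c["z_map"]
    v,u=np.mgrid[0:400,0:640]
    p=np.stack([(u-K[0,2])/K[0,0]*z,-(v-K[1,2])/K[1,1]*z,-z],-1)
    w=p@T[:3,:3].T+T[:3,3]
    w[z<=0]=np.nan
    return w
E
python3 - <<'E'
from h import *
print(robot.sense())
cs={n:robot.capture(n) for n in("scene","top")}
cv2.imwrite("pics/a.png",np.vstack([cs[n]["img"] for n in cs])[:, :])
for n,c in cs.items():
    cv2.imwrite(f"pics/{n}.png",c["img"]); np.savez(f"{n}.npz",z=c["z_map"],img=c["img"],K=c["intrinsics"],T=c["cam_to_world"])
    w=pts(c); print(n,np.array(c["cam_to_world"]).round(3).tolist(), c.keys())
    for l in["panel","prop","rack","bottle","cap","sanding_block","glue"]:
        for r in robot.regions_of(c,l):
            m=r["pixels"]; q=w[m]; q=q[~np.isnan(q[:,0])]
            print(l,round(r["score"],2),r["extent"],m.sum(),np.median(q,0).round(3) if len(q) else None,np.percentile(q,97,axis=0).round(3) if len(q) else None)
E
```

```text
{'time_s': 0.0, 'q': array([ 6.81259394e+01,  1.64557705e+01,  9.04236222e+01,  1.30500407e-03,
        7.32562304e+01, -8.59463394e+00]), 'dq': array([-0.02830051,  0.01265971, -0.02050888, -0.03002459,  0.00803315,
       -0.06298327]), 'joint_torque': array([-1.28696178e-03, -4.05986059e+01, -2.92620885e+01, -1.66715167e-04,
        5.91122414e-03,  5.22913552e-07]), 'eef_pos': array([0.15477783, 0.65636358, 0.23791233]), 'tool_rot': array([-1.79866086e+02, -2.15026368e-02,  1.66720171e+02]), 'contact_force': array([ 0.57350244,  1.06249484, -0.7785969 ]), 'ft_torque': array([ 0.02664008,  0.05057609, -0.09511417]), 'finger_gap': 0.9989456835813616}
scene [[0.895, 0.195, -0.402, 0.171], [-0.446, 0.358, -0.82, -0.832], [-0.016, 0.913, 0.408, 0.558], [0.0, 0.0, 0.0, 1.0]] dict_keys(['img', 'z_map', 'intrinsics', 'cam_to_world', 'shot'])
panel 0.89 [219.0, 169.1, 279.6, 221.9] 2592 [0.451 0.258 0.079] [0.535 0.284 0.143]
prop 0.61 [213.0, 186.0, 225.0, 216.8] 173 [0.368 0.292 0.051] [0.38  0.362 0.078]
rack 0.68 [261.8, 226.3, 340.2, 283.6] 855 [ 0.467 -0.116  0.015] [0.56  0.047 0.0
[... 1070 characters left out ...]
 [389.1, 181.5, 447.4, 227.0] 1315 [ 0.539 -0.278  0.046] [ 0.608 -0.229  0.136]
cap 0.67 [428.0, 237.6, 453.8, 259.8] 426 [ 0.408 -0.368  0.044] [ 0.436 -0.34   0.05 ]
cap 0.64 [423.6, 194.8, 440.4, 211.4] 237 [ 0.549 -0.305  0.18 ] [ 0.57  -0.287  0.185]
cap 0.45 [407.5, 240.6, 416.5, 253.3] 106 [ 0.421 -0.282  0.025] [ 0.436 -0.268  0.03 ]
sanding_block 0.76 [233.5, 134.1, 274.3, 171.3] 717 [0.719 0.222 0.032] [0.765 0.272 0.038]
sanding_block 0.37 [303.9, 200.0, 367.0, 243.0] 670 [0.492 0.022 0.018] [0.556 0.064 0.067]
glue 0.65 [264.1, 123.6, 284.8, 147.3] 369 [0.751 0.151 0.132] [0.772 0.178 0.193]
glue 0.21 [351.0, 191.6, 362.2, 251.5] 523 [ 0.495 -0.09   0.167] [ 0.574 -0.085  0.173]
```

View pics/scene.png

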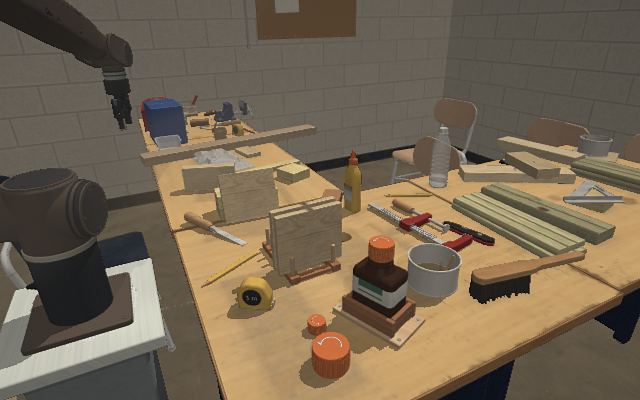

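View pics/top.png

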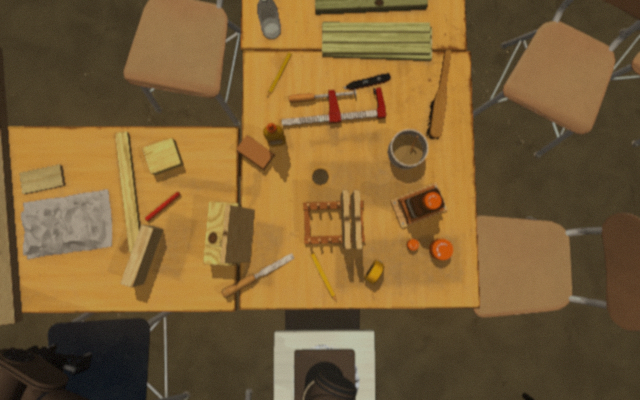

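The middle-sized cap is on the bottle, at scene (380,248) and top (432,203). The small one at scene (317,324) and the large one at (331,354) stand loose on the desk. The panel is at scene (248,194), and the rack's free slots are on its +y side. Next I measure the geometry.

```bash
cat >> h.py <<'E'
def proj(c,P):
    K=np.array(c["intrinsics"]);T=np.array(c["cam_to_world"])
    p=(np.atleast_2d(P)-T[:3,3])@T[:3,:3]
    return np.stack([K[0,0]*p[:,0]/-p[:,2]+K[0,2],K[1,1]*-p[:,1]/-p[:,2]+K[1,2]],-1)
def plane(q):
    for _ in range(6):
        o=q.mean(0);n=np.linalg.svd(q-o,full_matrices=False)[2][2]
        d=(q-o)@n; q=q[abs(d)<max(.003,1.5*d.std())]
    return o,n,q
def best(c,l):
    r=robot.regions_of(c,l); return r[0]["pixels"] if r else None
E
cat > m.py <<'E'
from h import *
S=robot.capture("scene");T=robot.capture("top");ws=pts(S);wt=pts(T)
print("K",np.array(S["intrinsics"]).tolist(),np.array(T["intrinsics"]).tolist())
# desk check
for n,w in(("s",ws),("t",wt)):
    f=w[(w[...,0]>.4)&(w[...,0]<.7)&(abs(w[...,1])<.3)&(abs(w[...,2])<.008)];print(n,"desk z",np.median(f[:,2]))
m=cv2.erode(best(S,"panel").astype(np.uint8),np.ones((3,3)))>0
q=ws[m];q=q[~np.isnan(q[:,0])];o,n,q=plane(q); n=n*np.sign(n[1])
print("panel n",n.round(3),"tilt",np.degrees(np.arcsin(n[2])),"yaw",np.degrees(np.arctan2(-n[0],n[1])))
ey=np.cross([0,0,1],n);ey/=np.linalg.norm(ey);ex=np.cross(ey,n);ex*=np.sign(ex[2])
print("ex",ex.round(3),"horiz",np.percentile((q-o)@ey,[0,1,99,100]).round(3),"up",np.percentile((q-o)@ex,[0,1,99,100]).round(3),"o",o.round(4),"ey",ey.round(3))
# racked, rack
for nm,w in(("s",ws),("t",wt)):
    a=w[(w[...,0]>.39)&(w[...,0]<.6)&(w[...,1]>-.13)&(w[...,1]<.09)]
    for lo,hi in((.012,.024),(.055,.07),(.16,.18)):
        b=a[(a[:,2]>lo)&(a[:,2]<hi)]
        if len(b)>5:
            print(nm,lo,len(b),"x",np.percentile(b[:,0],[2,50,98]).round(3),"y",np.percentile(b[:,1],[2,50,98]).round(3))
    for y0,y1 in((-.078,-.03),(-.12,-.074)):
        b=a[(a[:,2]>.162)&(a[:,1]>y0)&(a[:,1]<y1)]
        if len(b)>20:
            r=cv2.minAreaRect(b[:,:2].astype(np.float32));print(" panel top",r,np.median(b[:,1]),np.median(b[:,2]))
    # cap
    b=w[(abs(w[...,0]-.55)<.06)&(abs(w[...,1]+.31)<.06)&(w[...,2]>.168)]
    if len(b):print(" cap",len(b),cv2.minEnclosingCircle(b[:,:2].astype(np.float32)),np.percentile(b[:,2],[10,50,90,99]).round(4), b.mean(0).round(4))
    b=w[(abs(w[...,0]-.55)<.09)&(abs(w[...,1]+.31)<.09)&(w[...,2]>.04)&(w[...,2]<.05)]
    print(" caddy",cv2.minAreaRect(b[:,:2].astype(np.float32)))
cv2.imwrite("pics/b.png",np.vstack([cv2.resize(S["img"][190:290,250:410],None,fx=5,fy=5,interpolation=3)]))
cv2.imwrite("pics/c.png",cv2.resize(T["img"][170:270,290:450],None,fx=5,fy=5,interpolation=3))
E
python3 m.py
```

```text
K [[388.166643711086, 0.0, 321.3685797048824], [0.0, 388.166643711086, 196.61563767020252], [0.0, 0.0, 1.0]] [[431.844793314323, 0.0, 325.4906236985358], [0.0, 431.844793314323, 195.0234987203493], [0.0, 0.0, 1.0]]
s desk z 0.0006553567520872772
t desk z 0.0008958472579949639
panel n [ 0.07   0.935 -0.348] tilt -20.383856060260406 yaw -4.300966634338053
ex [0.026 0.347 0.937] horiz [-0.085 -0.082  0.077  0.079] up [-0.074 -0.071  0.068  0.071] o [0.4521 0.2575 0.0788] ey [-0.997  0.075  0.   ]
s 0.012 440 x [0.42  0.483 0.567] y [-0.129 -0.113  0.054]
s 0.055 415 x [0.414 0.482 0.578] y [-0.117 -0.103  0.044]
s 0.16 851 x [0.415 0.493 0.579] y [-0.106 -0.089 -0.057]
 panel top ((0.49771684408187866, -0.06464987248182297), (0.16932538151741028, 0.02190971001982689), 1.9471282958984375) -0.06894843994767369 0.168008770796447
 panel top ((0.49731874465942383, -0.09028681367635727), (0.1689138263463974, 0.0345926359295845), 0.8883939981460571) -0.1006182865568297 0.16796164641236486
 cap 407 ((0.5504260659217834, -0.3129938840866089), 0.02472703717648983) [0.1715 0.1803 0.1814 0.1823] [ 
[... 178 characters left out ...]
.126  0.003  0.064]
t 0.055 112 x [0.423 0.499 0.57 ] y [-0.09  -0.049  0.052]
t 0.16 685 x [0.415 0.495 0.579] y [-0.103 -0.085 -0.054]
 panel top ((0.497662216424942, -0.06276439875364304), (0.1701928973197937, 0.0160650797188282), 1.9689007997512817) -0.06214766704374425 0.16894007625093688
 panel top ((0.49601924419403076, -0.09493213891983032), (0.16731657087802887, 0.016364620998501778), 1.8551976680755615) -0.0942157337534748 0.1688461737184368
 cap 240 ((0.5494594573974609, -0.31037306785583496), 0.024958986788988113) [0.1762 0.1803 0.1836 0.1865] [ 0.549  -0.3086  0.18  ]
 caddy ((0.54939204454422, -0.30967947840690613), (0.08559663593769073, 0.1230560839176178), 21.240205764770508)
```

View pics/c.png

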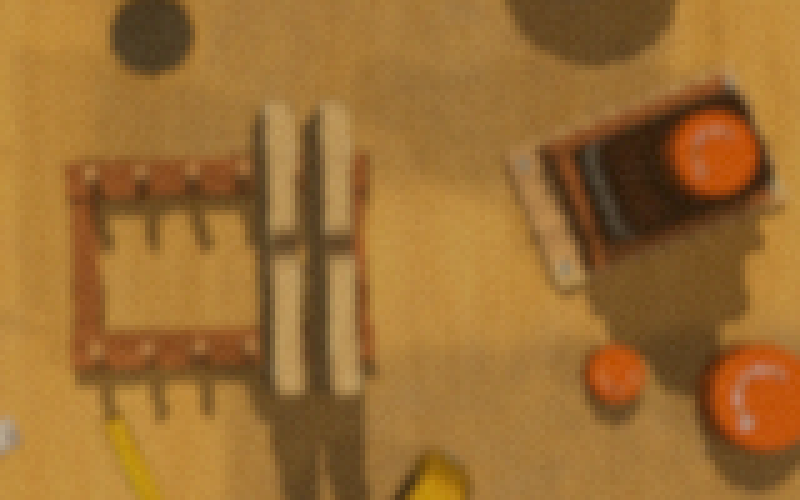

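View pics/b.png

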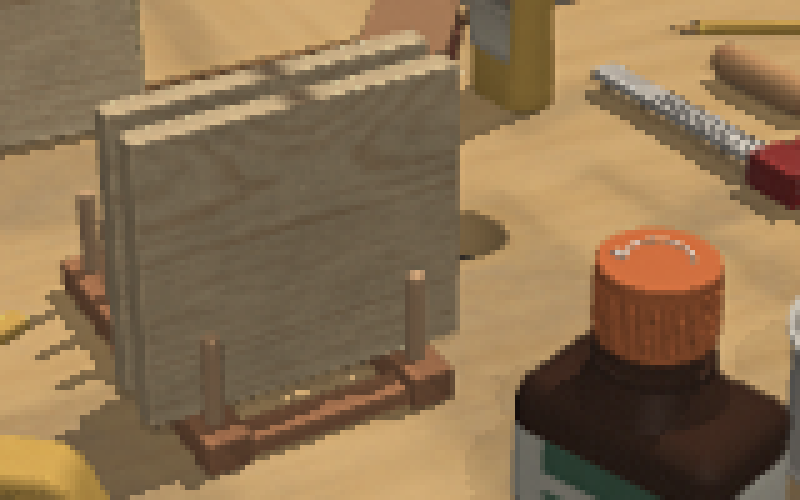

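The top crop shows the free dowels on the left (-own y is right, slots free at crop x≈115–220) and both racked panels at yaw ≈1.9°. The scene crop confirms the bottle's cap is the middle-sized one. Now I refine the rack from its dowels and work out the pre-grasp.

```bash
cat >> h.py <<'E'
from scipy.spatial.transform import Rotation as Ro
def delta(P,R):
    s=robot.sense();R0=Ro.from_euler("xyz",s["tool_rot"],degrees=True)
    return (R0.inv().apply(np.array(P)-s["eef_pos"])).round(4),(R0.inv()*R).as_rotvec().round(4)
def frame(y,z):
    y=np.array(y,float);z=np.array(z,float);z/=np.linalg.norm(z);y-=z*(y@z);y/=np.linalg.norm(y)
    return Ro.from_matrix(np.stack([np.cross(y,z),y,z],1))
E
python3 - <<'E'
from h import *
from scipy.optimize import minimize
T=robot.capture("top")
g=cv2.GaussianBlur(T["img"][...,1].astype(np.float32),(3,3),0)
D=np.array([[x,y,.065] for x in(-.055,.055) for y in(-.016,.016,.048,.08)])
def P(p):
    c,s=np.cos(p[2]),np.sin(p[2]);return D@np.array([[c,-s,0],[s,c,0],[0,0,1]]).T+[p[0],p[1],0]
samp=lambda uv:cv2.remap(g,uv[:,0].astype(np.float32),uv[:,1].astype(np.float32),1).ravel()
def f(p):
    uv=proj(T,P(p)); a=np.arange(8)*np.pi/4
    ring=np.mean([samp(uv+3*np.array([np.cos(t),np.sin(t)])) for t in a],0)
    return -(samp(uv)-ring).mean()
from itertools import product
grid=[(f(p),p) for p in product(np.arange(.485,.507,.001),np.arange(-.042,-.015,.001),np.radians(np.arange(0,4.1,.5)))]
grid.sort(key=lambda t:t[0]);print(*[(round(a,1),np.round(p,4)) for a,p in grid[:4]],sep="\n")
r=minimize(f,grid[0][1],method="Nelder-Mead",options=dict(initial_simplex=np.array(grid[0][1])+[[0,0,0],[.002,0,0],[0,.002,0],[0,0,.01]]));print(r.x,r.fun,np.degrees(r.x[2]))
p=r.x
for y in(-.064,-.032,.032,.064):print(y,p[0]-np.sin(p[2])*y,p[1]+np.cos(p[2])*y)
n=np.array([.07,.935,-.348]);ex=np.array([.026,.347,.937])
c=np.array([.4541,.2569,.0765])+.008*n; R=frame(n,-ex)
print("pre",c+(.052+.10)*ex,delta(c+(.052+.10)*ex,R))
E
```

```text
(np.float32(-19.3), array([ 0.496 , -0.03  ,  0.0262]))
(np.float32(-19.3), array([ 0.496 , -0.03  ,  0.0349]))
(np.float32(-19.3), array([ 0.496 , -0.031 ,  0.0262]))
(np.float32(-19.3), array([ 0.497 , -0.03  ,  0.0349]))
[ 0.49630403 -0.03039337  0.03337541] -19.775625228881836 1.912270157988653
-0.064 0.4984396580742819 -0.0943577285382232
-0.032 0.49737184320886013 -0.06237554957222428
0.032 0.49523621347801655 0.001588808359773576
0.064 0.49416839861259476 0.0335709873257725
pre [0.458612 0.317124 0.21614 ] (array([-0.3735, -0.261 ,  0.0232]), array([ 0.3549, -0.0279, -0.1554]))
```

Emit:
carry_out:
  commands:
    - [[-0.1,-0.065,0],[0.09,-0.007,-0.04],1]
    - [[-0.14,-0.1,0.003],[0.18,-0.014,-0.08],1]
    - [[-0.19,-0.13,0.006],[0.27,-0.021,-0.12],1]
    - [[-0.24,-0.165,0.01],[0.355,-0.028,-0.155],1]
    - [[-0.28,-0.2,0.015],[0.355,-0.028,-0.155],1]
    - [[-0.33,-0.23,0.02],[0.355,-0.028,-0.155],1]
    - [[-0.3735,-0.261,0.0232],[0.355,-0.028,-0.155],1]
    - [[-0.3735,-0.261,0.0232],[0.355,-0.028,-0.155],1]
    - [[-0.3735,-0.261,0.0232],[0.355,-0.028,-0.155],1]
    - [[-0.3735,-0.261,0.0232],[0.355,-0.028,-0.155],1]
    - [[-0.3735,-0.261,0.0232],[0.355,-0.028,-0.155],1]

```text
time_s: 2.38
eef_pos: [0.4577, 0.3185, 0.2163]
tool_rot: [-159.6, 0.0, 175.8]
contact_force: [0.5, 0.6, 0.2]
finger_gap: 0.996
```

Run:
```python
from h import *
n=np.array([.07,.935,-.348]);ex=np.array([.026,.347,.937])
c=np.array([.4541,.2569,.0765])+.008*n; R=frame(n,-ex)
print(delta(c+.052*ex,R),robot.sense()["q"].round(1),robot.sense()["contact_force"].round(1))
S=robot.capture("scene");cv2.imwrite("pics/d.png",cv2.resize(S["img"][80:240,170:390],None,fx=3.5,fy=3.5,interpolation=3))
```

```text
(array([-0.001 , -0.0012,  0.1005]), array([0.0003, 0.0008, 0.0018])) [ 31.5  10.7 101.3 -16.7  80.6 -49.8] [0.5 0.6 0.2]
```

View pics/d.png

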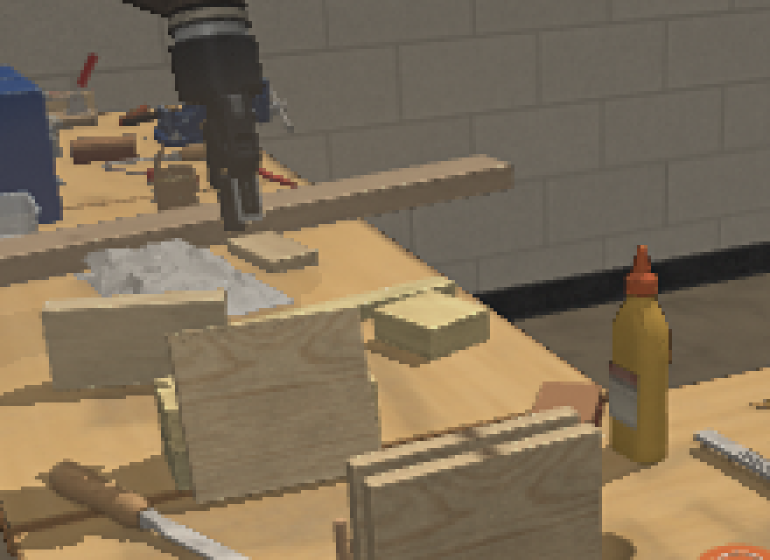

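The gripper (crop 240,210) hangs above the middle of the panel's upper edge (crop 265,320) with clear space. I go down and pinch.

Emit:
carry_out:
  commands:
    - [[-0.001,-0.001,0.04],[0,0,0],1]
    - [[-0.001,-0.001,0.07],[0,0,0],1]
    - [[-0.001,-0.001,0.09],[0,0,0],1]
    - [[-0.001,-0.001,0.1],[0,0,0],1]
    - [[-0.001,-0.001,0.1],[0,0,0],1]
    - [[-0.001,-0.001,0.1],[0,0,0],0]
    - [[-0.001,-0.001,0.1],[0,0,0],0]
    - [[-0.001,-0.001,0.1],[0,0,0],0]
    - [[-0.001,-0.001,0.1],[0,0,0],0]
    - [[-0.001,-0.001,0.1],[0,0,0],0]
    - [[-0.001,-0.001,0.1],[0,0,0],0]
    - [[-0.001,-0.001,0.1],[0,0,0],0]
    - [[-0.001,-0.001,0.1],[0,0,0],0]

```text
time_s: 4.05
eef_pos: [0.457, 0.2815, 0.123]
tool_rot: [-159.6, 0.0, 175.7]
contact_force: [-0.1, -0.2, 1.5]
finger_gap: 0.175
```

Run:
```python
from h import *
# lift pose: 120 mm straight up, same tilt; then vertical above rack slot 64
n=np.array([.07,.935,-.348]);ex=np.array([.026,.347,.937])
s=robot.sense();print(s["eef_pos"],s["finger_gap"],s["contact_force"])
R=frame(n,-ex);print("up",delta(s["eef_pos"]+[0,-.01,.12],R))
print("over",delta([.494,.0335,.26],frame([-.0334,.9994,0],[0,0,-1])))
```

```text
[0.45704017 0.28150454 0.12295163] 0.17533536997037216 [-0.05922219 -0.17632237  1.45161172]
up (array([-0.0008, -0.0511, -0.109 ]), array([ 0.0001,  0.0004, -0.0005]))
over (array([-0.0555, -0.2769, -0.0433]), array([-0.3552, -0.0188, -0.1074]))
```

Emit:
carry_out:
  commands:
    - [[0,-0.013,-0.027],[0,0,0],0]
    - [[0,-0.026,-0.055],[0,0,0],0]
    - [[0,-0.04,-0.082],[0,0,0],0]
    - [[0,-0.052,-0.109],[0,0,0],0]
    - [[-0.009,-0.09,-0.1],[-0.06,-0.003,-0.018],0]
    - [[-0.018,-0.127,-0.09],[-0.12,-0.006,-0.036],0]
    - [[-0.027,-0.164,-0.08],[-0.18,-0.009,-0.054],0]
    - [[-0.036,-0.2,-0.07],[-0.24,-0.012,-0.072],0]
    - [[-0.045,-0.24,-0.057],[-0.3,-0.015,-0.09],0]
    - [[-0.0555,-0.277,-0.0433],[-0.355,-0.019,-0.107],0]
    - [[-0.0555,-0.277,-0.0433],[-0.355,-0.019,-0.107],0]
    - [[-0.0555,-0.277,-0.0433],[-0.355,-0.019,-0.107],0]
    - [[-0.0555,-0.277,-0.0433],[-0.355,-0.019,-0.107],0]
    - [[-0.0555,-0.277,-0.0433],[-0.355,-0.019,-0.107],0]

```text
time_s: 5.8
eef_pos: [0.4937, 0.0345, 0.2596]
tool_rot: [-180.0, -0.0, -178.0]
contact_force: [0.7, -0.2, -2.5]
finger_gap: 0.176
```

```bash
cat > pm.py <<'E'
from h import *
s=robot.sense();print(s["eef_pos"].round(4),s["tool_rot"].round(2),s["finger_gap"].round(3),s["contact_force"].round(1))
S=robot.capture("scene");T=robot.capture("top")
for nm,c in(("s",S),("t",T)):
    w=pts(c);e=s["eef_pos"]
    # front/top of held panel
    m=(abs(w[...,0]-e[0])<.1)&(w[...,1]>e[1]-.035)&(w[...,1]<e[1]+.035)&(w[...,2]>e[2]-.14)&(w[...,2]<e[2]+.03)
    b=w[m]
    if nm=="s":
        b=b[b[:,2]<e[2]-.01]
        o,n,q=plane(b);n*=np.sign(n[1])
        print(nm,len(q),"plane at tcp x,z: y=",o[1]-((e[0]-o[0])*n[0]+(e[2]-.06-o[2])*n[2])/n[1],"n",n.round(4),"x",np.percentile(q[:,0],[1,99]).round(4),"z",np.percentile(q[:,2],[1,99]).round(4))
    else:
        b=b[abs(b[:,2]-e[2]-.02)<.012]; b=b[abs(b[:,0]-e[0])>.035]
        print(nm,len(b),cv2.minAreaRect(b[:,:2].astype(np.float32)),np.median(b,0).round(4))
cv2.imwrite("pics/e.png",np.vstack([cv2.resize(S["img"][150:290,240:400],None,fx=3.3,fy=3.3,interpolation=3)]))
cv2.imwrite("pics/e2.png",cv2.resize(T["img"][170:260,290:400],None,fx=6,fy=6,interpolation=3))
E
python3 pm.py
```

```text
Traceback (most recent call last):
  File "pm.py", line 2, in <module>
    s=robot.sense();print(s["eef_pos"].round(4),s["tool_rot"].round(2),s["finger_gap"].round(3),s["contact_force"].round(1))
                                                                       ^^^^^^^^^^^^^^^^^^^^^
AttributeError: 'float' object has no attribute 'round'
```

```bash
sed -i 's/s\["finger_gap"\].round(3)/s["finger_gap"]/' pm.py; python3 pm.py
```

```text
[0.4937 0.0345 0.2596] [-1.7998e+02 -3.0000e-02 -1.7799e+02] 0.17558108948179996 [ 0.7 -0.2 -2.5]
s 2513 plane at tcp x,z: y= 0.02659254779544769 n [-0.0344  0.9994  0.0044] x [0.4103 0.5769] z [0.1341 0.2485]
t 174 ((0.49600958824157715, 0.034643348306417465), (0.1652793437242508, 0.015913382172584534), 2.0020902156829834) [0.4497 0.0346 0.2828]
```

View pics/e.png

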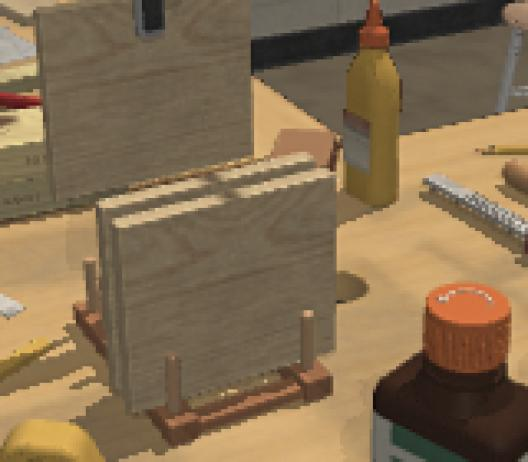

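The panel hangs upright, centred at (0.495, 0.0346), yaw 2.0°, bottom at z≈0.132, with 1 mm of y correction needed. I lower it towards the runner tops.

Emit:
carry_out:
  commands:
    - [[0,-0.001,0.03],[0,0,0],0]
    - [[0,-0.001,0.055],[0,0,0],0]
    - [[0,-0.001,0.065],[0,0,0],0]
    - [[0,-0.001,0.075],[0,0,0],0]
    - [[0,-0.001,0.085],[0,0,0],0]
    - [[0,-0.001,0.095],[0,0,0],0]
    - [[0,-0.001,0.103],[0,0,0],0]
    - [[0,-0.001,0.109],[0,0,0],0]
    - [[0,-0.001,0.112],[0,0,0],0]
    - [[0,-0.001,0.112],[0,0,0],0]
    - [[0,-0.001,0.112],[0,0,0],0]

```text
time_s: 7.28
eef_pos: [0.4942, 0.0322, 0.1481]
tool_rot: [-180.0, 0.0, -178.1]
contact_force: [0.0, -0.0, -1.7]
finger_gap: 0.18
```

```bash
python3 pm.py
```

```text
[0.4942 0.0322 0.1481] [-1.7997e+02  3.0000e-02 -1.7811e+02] 0.18011932349749996 [ 0.  -0.  -1.7]
s 593 plane at tcp x,z: y= 0.024641710220513428 n [-0.0354  0.9994  0.0039] x [0.41   0.5759] z [0.0193 0.1376]
t 100 ((0.5047031044960022, 0.03334282338619232), (0.14374999701976776, 0.015020844526588917), 1.2530051469802856) [0.553  0.0332 0.1711]
```

Nothing is binding: the only force is the panel's own weight. I set it down the last few millimetres.

Emit:
carry_out:
  commands:
    - [[0,0,0.001],[0,0,0],0]
    - [[0,0,0.002],[0,0,0],0]
    - [[0,0,0.003],[0,0,0],0]
    - [[0,0,0.003],[0,0,0],0]

```text
time_s: 7.88
eef_pos: [0.4941, 0.0323, 0.1462]
tool_rot: [-180.0, -0.0, -178.1]
contact_force: [-3.7, -0.3, 5.3]
finger_gap: 0.176
```

It is on the runners (+5 N). I release and retreat straight up.

Emit:
carry_out:
  commands:
    - [[0,0,0],[0,0,0],0.5]
    - [[0,0,0],[0,0,0],0.5]
    - [[0,0,0],[0,0,0],0.6]
    - [[0,0,0],[0,0,0],0.6]
    - [[0,0,-0.01],[0,0,0],0.6]
    - [[0,0,-0.04],[0,0,0],0.6]
    - [[0,0,-0.09],[0,0,0],1]
    - [[0,0,-0.12],[0,0,0],1]
    - [[0,0,-0.12],[0,0,0],1]
    - [[0,0,-0.12],[0,0,0],1]

```text
time_s: 9.12
eef_pos: [0.4934, 0.0324, 0.2641]
tool_rot: [-180.0, -0.1, -178.1]
contact_force: [-0.8, 0.4, -0.3]
finger_gap: 0.999
```

Run:
```python
from h import *
S=robot.capture("scene");T=robot.capture("top");s=robot.sense();print(s["q"].round(1),s["eef_pos"])
for nm,c in(("s",S),("t",T)):
    w=pts(c)
    for y in(.034,-.0624,-.0944):
        b=w[(abs(w[...,0]-.495)<.1)&(abs(w[...,1]-y)<.0155)&(w[...,2]>.15)&(w[...,2]<.185)]
        if len(b)>10: print(nm,len(b),cv2.minAreaRect(b[:,:2].astype(np.float32)),np.median(b[:,2]))
b=pts(S);b=b[(abs(b[...,0]-.495)<.08)&(abs(b[...,1]-.026)<.008)&(b[...,2]>.03)&(b[...,2]<.16)]
o,n,q=plane(b);print(o,n,len(q))
w=pts(T);b=w[(abs(w[...,0]-.55)<.06)&(abs(w[...,1]+.31)<.06)&(w[...,2]>.168)]
print("cap",cv2.minEnclosingCircle(b[:,:2].astype(np.float32)),np.median(b[:,2]))
for yaw in (-180,-90,-135,-110):
    R=Ro.from_euler("xyz",[180,0,yaw],degrees=True);print(yaw,delta([.55,-.3115,.26],R))
cv2.imwrite("pics/f.png",cv2.resize(S["img"][150:350,230:450],None,fx=3,fy=3,interpolation=3))
```

```text
[ -8.   -7.9 113.6  -0.   74.5 -99.9] [0.49301819 0.03243129 0.26299657]
s 565 ((0.49456551671028137, 0.030547942966222763), (0.17131713032722473, 0.020411159843206406), 2.042217493057251) 0.16267091346903378
s 442 ((0.4980195164680481, -0.06455617398023605), (0.17027820646762848, 0.019587615504860878), 2.0684430599212646) 0.1673490163924643
s 705 ((0.4972119629383087, -0.09721508622169495), (0.1691567450761795, 0.020415278151631355), 2.0610389709472656) 0.16351295887885925
t 124 ((0.49335044622421265, 0.03287658840417862), (0.16661494970321655, 0.014603341929614544), 1.3428009748458862) 0.16916896467193332
t 353 ((0.49735400080680847, -0.0627366453409195), (0.16967645287513733, 0.0164788831025362), 1.9277820587158203) 0.16868852679755864
t 357 ((0.4958627223968506, -0.09468410164117813), (0.16716650128364563, 0.01651279255747795), 1.7995164394378662) 0.16842603404714174
[0.47154965 0.02368584 0.12409907] [-3.42477153e-02  9.99413224e-01  5.50164699e-04] 901
cap ((0.5487515926361084, -0.3100380599498749), 0.025832565501332283) 0.18056689237806522
-180 (array([-0.0456, -0.3456,  0.0028]), array([ 0.0001, -0.0033,  0.0329]))
-90 (array([-0.0456, -0.3456,  0.0028]), array([ 0.0027, -0.0025, -1.5379]))
-135 (array([-0.0456, -0.3456,  0.0028]), array([ 0.0014, -0.0031, -0.7525]))
-110 (array([-0.0456, -0.3456,  0.0028]), array([ 0.0021, -0.0028, -1.1888]))
```

View pics/f.png

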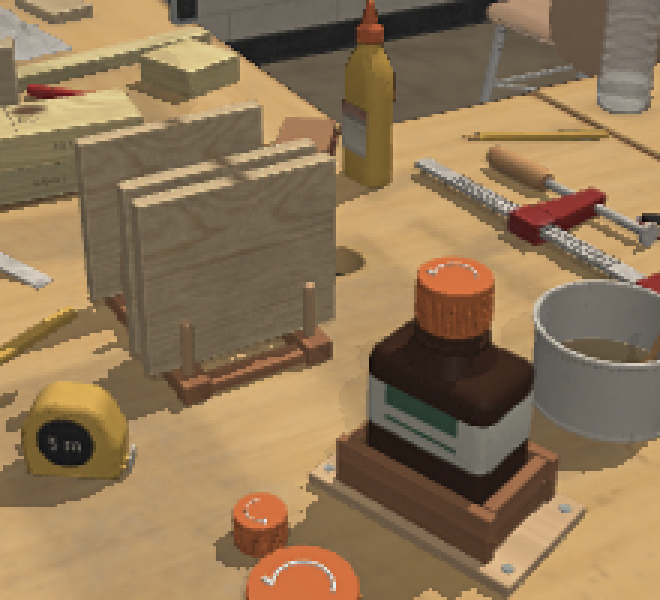

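The panel (crop 170,200) stands upright in the 64 slot, its top at 0.169 like the two others, which have not moved. Next I go over the cap, pre-turning the wrist so that joint 6 has room for the anticlockwise twist.

Emit:
carry_out:
  commands:
    - [[0,-0.03,0],[0,0,0.18],1]
    - [[-0.005,-0.07,0],[0,0,0.36],1]
    - [[-0.01,-0.11,0],[0,0,0.54],1]
    - [[-0.015,-0.15,0],[0,0,0.72],1]
    - [[-0.02,-0.19,0],[0,0,0.9],1]
    - [[-0.025,-0.23,0],[0,0,1.08],1]
    - [[-0.03,-0.27,0],[0,0,1.26],1]
    - [[-0.04,-0.31,0],[0,0,1.44],1]
    - [[-0.045,-0.3455,0],[0,0,1.62],1]
    - [[-0.045,-0.3455,0],[0,0,1.8],1]
    - [[-0.045,-0.3455,0],[0,0,1.93],1]
    - [[-0.045,-0.3455,0],[0,0,1.93],1]
    - [[-0.045,-0.3455,0],[0,0,1.93],1]
    - [[-0.045,-0.3455,0],[0,0,1.93],1]

```text
time_s: 10.98
eef_pos: [0.5502, -0.3113, 0.2646]
tool_rot: [-180.0, 0.0, 71.4]
contact_force: [-0.7, 0.6, -0.3]
finger_gap: 0.999
```

Run:
```python
from h import *
s=robot.sense();print(s["q"].round(1),s["eef_pos"],s["contact_force"])
yaw=s["tool_rot"][2]
print(delta([.5495,-.3112,.155],Ro.from_euler("xyz",[180,0,yaw],degrees=True)))
S=robot.capture("scene");cv2.imwrite("pics/g.png",cv2.resize(S["img"][170:310,310:450],None,fx=4,fy=4,interpolation=3))
```

```text
[-38.7  10.   95.2  -0.   74.8 -20. ] [ 0.55022742 -0.31127483  0.26463883] [-0.71866073  0.64869485 -0.29026301]
(array([-1.000e-04, -7.000e-04,  1.096e-01]), array([-0.0004,  0.0003, -0.    ]))
```

View pics/g.png

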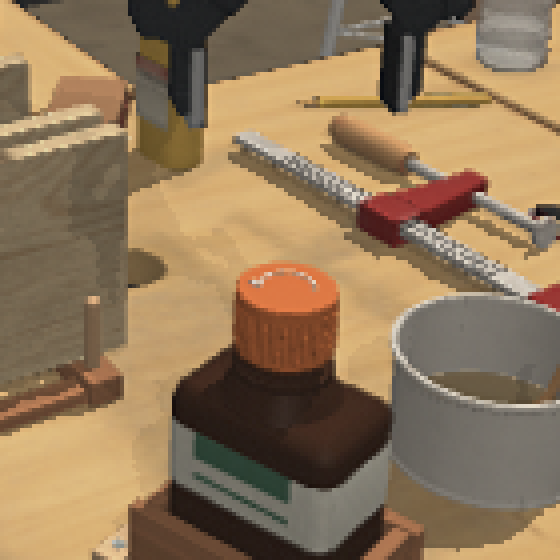

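The jaws (crop x≈188 and 403, middle ≈296) straddle the cap (crop 288,320), centred well enough. I go down and grip.

Emit:
carry_out:
  commands:
    - [[0,-0.001,0.04],[0,0,0],1]
    - [[0,-0.001,0.07],[0,0,0],1]
    - [[0,-0.001,0.095],[0,0,0],1]
    - [[0,-0.001,0.109],[0,0,0],1]
    - [[0,-0.001,0.109],[0,0,0],1]
    - [[0,-0.001,0.109],[0,0,0],1]
    - [[0,-0.001,0.109],[0,0,0],0]
    - [[0,-0.001,0.109],[0,0,0],0]
    - [[0,-0.001,0.109],[0,0,0],0]
    - [[0,-0.001,0.109],[0,0,0],0]
    - [[0,-0.001,0.109],[0,0,0],0]
    - [[0,-0.001,0.109],[0,0,0],0]

```text
time_s: 12.52
eef_pos: [0.5504, -0.312, 0.1575]
tool_rot: [179.8, 0.1, 71.3]
contact_force: [2.1, -1.7, 6.5]
finger_gap: 0.548
```

Emit:
carry_out:
  commands:
    - [[0,0,0.0015],[0,0,0],0]
    - [[0,0,0.003],[0,0,0],0]
    - [[0,0,0.0045],[0,0,0],0]
    - [[0,0,0.0045],[0,0,0],0]
    - [[0,0,0.0045],[0,0,0],0]

```text
time_s: 13.15
eef_pos: [0.5504, -0.312, 0.1537]
tool_rot: [179.8, 0.1, 71.3]
contact_force: [0.8, -1.3, 8.9]
finger_gap: 0.547
```

Run:
```python
from h import *
s=robot.sense();print(s["eef_pos"],s["contact_force"],s["q"].round(1))
S=robot.capture("scene");w=pts(S)
b=w[(abs(w[...,0]-.55)<.018)&(abs(w[...,1]+.312)<.018)&(w[...,2]>.166)&(w[...,2]<.19)];print(len(b),np.percentile(b[:,2],[50,90]) if len(b) else 0)
```

```text
[ 0.55037001 -0.31198992  0.15374144] [ 0.84882161 -1.26149121  8.92133318] [-38.7  15.6 100.6  -0.   63.5 -20. ]
204 [0.17702157 0.17793693]
```

Emit:
carry_out:
  commands:
    - [[0,0,0.0012],[0,0,0],0]
    - [[0,0,0.0025],[0,0,0],0]
    - [[0,0,0.0025],[0,0,0],0]

```text
time_s: 13.58
eef_pos: [0.5504, -0.312, 0.1517]
tool_rot: [179.8, 0.1, 71.3]
contact_force: [0.4, 1.1, 10.9]
finger_gap: 0.547
```

Force 10.9 N means about 5.9 mm pressed. I twist anticlockwise while holding it down.

Emit:
carry_out:
  commands:
    - [[0,0,0],[0,0,-0.08],0]
    - [[0,0,0],[0,0,-0.16],0]
    - [[0,0,0],[0,0,-0.24],0]
    - [[0,0,0],[0,0,-0.32],0]
    - [[0,0,0],[0,0,-0.4],0]
    - [[0,0,0],[0,0,-0.48],0]
    - [[0,0,0],[0,0,-0.56],0]
    - [[0,0,0],[0,0,-0.64],0]
    - [[0,0,0],[0,0,-0.72],0]
    - [[0,0,0],[0,0,-0.8],0]
    - [[0,0,0],[0,0,-0.88],0]
    - [[0,0,0],[0,0,-0.96],0]
    - [[0,0,0],[0,0,-1.04],0]
    - [[0,0,0],[0,0,-1.12],0]
    - [[0,0,0],[0,0,-1.2],0]
    - [[0,0,0],[0,0,-1.28],0]
    - [[0,0,0],[0,0,-1.36],0]
    - [[0,0,0],[0,0,-1.42],0]
    - [[0,0,0],[0,0,-1.42],0]

```text
time_s: 15.95
eef_pos: [0.5524, -0.3124, 0.1527]
tool_rot: [-180.0, 0.6, 152.7]
contact_force: [5.1, 0.6, 8.7]
finger_gap: 0.544
```

Run:
```python
from h import *
s=robot.sense();print(s["eef_pos"],s["contact_force"],s["ft_torque"],s["q"].round(1))
S=robot.capture("scene");w=pts(S)
b=w[(abs(w[...,0]-.55)<.018)&(abs(w[...,1]+.312)<.018)&(w[...,2]>.166)&(w[...,2]<.19)];print(len(b),np.percentile(b[:,2],[50,90]) if len(b) else 0)
cv2.imwrite("pics/i.png",cv2.resize(S["img"][200:280,340:420],None,fx=7,fy=7,interpolation=3))
```

```text
[ 0.55242344 -0.31238632  0.152744  ] [5.05632894 0.55366043 8.73710371] [ 0.04707355 -0.79394021  0.03606967] [-3.870e+01  1.580e+01  1.006e+02  1.000e-01  6.310e+01 -1.014e+02]
49 [0.17614372 0.17708671]
```

View pics/i.png

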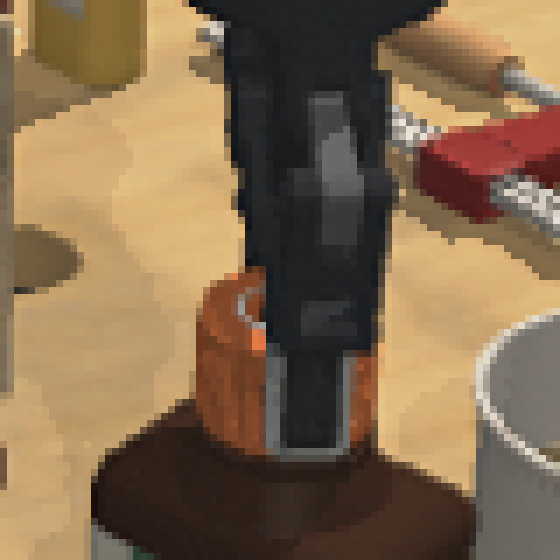

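The gripper turned 81° without torque building up. I lift a little to test whether the cap is free.

Emit:
carry_out:
  commands:
    - [[0,0,-0.002],[0,0,0],0]
    - [[0,0,-0.004],[0,0,0],0]
    - [[0,0,-0.006],[0,0,0],0]
    - [[0,0,-0.008],[0,0,0],0]
    - [[0,0,-0.011],[0,0,0],0]
    - [[0,0,-0.011],[0,0,0],0]

```text
time_s: 16.75
eef_pos: [0.5521, -0.3115, 0.1604]
tool_rot: [179.9, 0.5, 152.6]
contact_force: [10.0, -2.5, 0.0]
finger_gap: 0.547
```

Run:
```python
from h import *
s=robot.sense();print(s["eef_pos"],s["contact_force"],s["ft_torque"])
S=robot.capture("scene");w=pts(S)
b=w[(abs(w[...,0]-.55)<.018)&(abs(w[...,1]+.312)<.018)&(w[...,2]>.166)&(w[...,2]<.2)];print(len(b),np.percentile(b[:,2],[25,50,90]) if len(b) else 0)
```

```text
[ 0.55210809 -0.31149292  0.16038348] [10.02980625 -2.54823215  0.01482354] [-0.23600392 -1.51900545  0.01697781]
47 [0.18300838 0.18349886 0.18417618]
```

The cap top is now at 0.1835, about 3 mm above its locked height, with no vertical pull, so it is free. I ease off the sideways force and lift.

Emit:
carry_out:
  commands:
    - [[-0.0013,0.0007,0],[0,0,0],0]
    - [[-0.0013,0.0007,-0.004],[0,0,0],0]
    - [[-0.0013,0.0007,-0.008],[0,0,0],0]
    - [[-0.0013,0.0007,-0.012],[0,0,0],0]
    - [[-0.0013,0.0007,-0.018],[0,0,0],0]
    - [[-0.0013,0.0007,-0.026],[0,0,0],0]
    - [[-0.0013,0.0007,-0.036],[0,0,0],0]
    - [[-0.0013,0.0007,-0.046],[0,0,0],0]
    - [[-0.0013,0.0007,-0.056],[0,0,0],0]
    - [[-0.0013,0.0007,-0.066],[0,0,0],0]
    - [[-0.0013,0.0007,-0.075],[0,0,0],0]
    - [[-0.0013,0.0007,-0.075],[0,0,0],0]
    - [[-0.0013,0.0007,-0.075],[0,0,0],0]
    - [[-0.0013,0.0007,-0.075],[0,0,0],0]

```text
time_s: 18.55
eef_pos: [0.5505, -0.311, 0.2342]
tool_rot: [-180.0, -0.1, 152.7]
contact_force: [-0.7, 0.5, -0.5]
finger_gap: 0.547
```

Run:
```python
from h import *
s=robot.sense();print(s["eef_pos"],s["contact_force"],s["finger_gap"],s["tool_rot"],abs(s["dq"]).max())
S=robot.capture("scene");T=robot.capture("top");w=pts(S)
hsv=cv2.cvtColor(S["img"],cv2.COLOR_BGR2HSV);m=(hsv[...,0]<14)&(hsv[...,1]>150)&(abs(w[...,0]-.55)<.04)&(abs(w[...,1]+.312)<.05)&(w[...,2]>.15)
print(m.sum(),np.percentile(w[m],[2,50,98],axis=0).round(3))
for nm,c in(("t",T),("s",S)):
    v=pts(c)
    for y in(.034,-.0624,-.0944):
        b=v[(abs(v[...,0]-.495)<.1)&(abs(v[...,1]-y)<.0155)&(v[...,2]>.15)&(v[...,2]<.185)]
        if len(b)>10: print(nm,cv2.minAreaRect(b[:,:2].astype(np.float32)),np.median(b[:,2]))
for l in("sanding_block","glue"):
    r=robot.regions_of(T,l);print(l,[(x["score"],x["extent"]) for x in r[:1]])
cv2.imwrite("pics/j.png",cv2.resize(S["img"][150:350,230:450],None,fx=3,fy=3,interpolation=3))
```

```text
[ 0.55054056 -0.31095638  0.23418129] [-0.68709314  0.45421613 -0.48364157] 0.5471810826083683 [-1.79991262e+02 -6.94422104e-02  1.52670369e+02] 0.10851424598638153
262 [[ 0.523 -0.334  0.227]
 [ 0.527 -0.318  0.246]
 [ 0.562 -0.292  0.258]]
t ((0.49350741505622864, 0.03290822356939316), (0.16700071096420288, 0.01589379273355007), 1.8538975715637207) 0.16889232966918066
t ((0.49724429845809937, -0.06269937753677368), (0.16969074308872223, 0.016158845275640488), 1.7449243068695068) 0.16883938659776887
t ((0.4958414137363434, -0.09471892565488815), (0.16730375587940216, 0.016371406614780426), 1.7703862190246582) 0.16869082941040325
s ((0.49605175852775574, 0.03030286356806755), (0.172647163271904, 0.021228782832622528), 1.8903414011001587) 0.16267805620125314
s ((0.4981211721897125, -0.0647306740283966), (0.16977138817310333, 0.018801910802721977), 2.1018455028533936) 0.16737577884579535
s ((0.4975835680961609, -0.09655018150806427), (0.17004866898059845, 0.02032545767724514), 1.9837592840194702) 0.16329282520510618
sanding_block [(0.76, [234.9, 136.5, 274.1, 170.2])]
glue [(0.93, [266.3, 121.7, 286.8, 146.4])]
```

View pics/j.png

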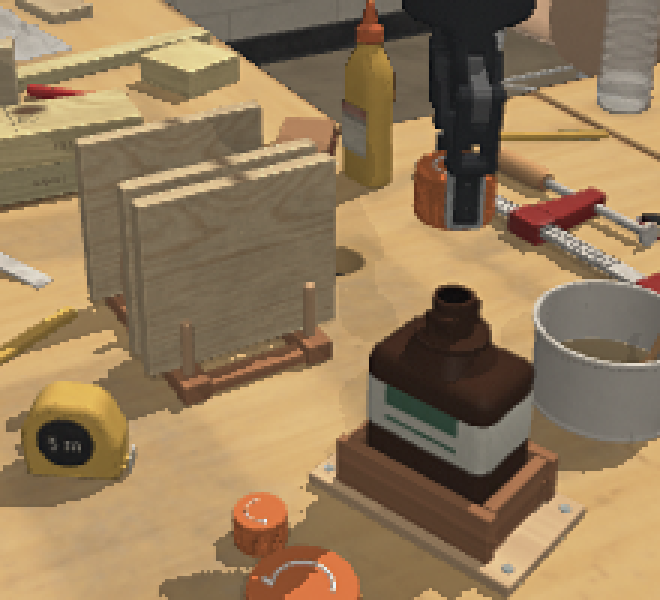

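The cap (crop 455,190) is held level straight above the open mouth (crop 457,293), with its underside at about 0.226 m, 61 mm above the mouth. The panels, glue and sanding block are in place, so I hand in.

```bash
python3 -c "
from bench import robot
print(robot.sign_off())"
```

```text
the job is handed in; nothing more can be done
None
```

The panel is in the rack, the oil is open, and the job is handed in at about 18.6 s of simulated time. Sign-off gives no verdict, so what follows is from my own last checks.

- **Panel:** I pinched it by its upper edge and stood it in the outermost free slot (own y = +64 mm), then let go. In the last pictures it is upright and lined up with the slot. Its top is at 0.169 m, the same as the two already there, which have not moved measurably.
- **Cap:** I gripped it and pressed it down about 5.9 mm, judged from 10.9 N of spring force. I then turned the gripper 81° anticlockwise and lifted the cap off. The angle of the cap itself was not measured, but it came up 3 mm and lifted away with no pull, so it was free.
- **End pose:** The cap is held level and still, with its underside about 60 mm above the open mouth. The gripper is within a few millimetres of the neck axis, and the outside force on the tool is under 1 N.
- **Bystanders:** The glue bottle and sanding block look unmoved, within a few pixels of their first outlines.

The one thing that differed from expectation was a sideways force of up to 10 N on the cap during the twist. The grip sat 1–2 mm off the neck axis, so I eased it before lifting. No check failed.

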